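# Hold a contactor over its place on the rail

### The job

Pick up the loose contactor from the bench, carry it over the wiring ducts without bumping anything and hold it hovering about 15 mm above the mounting rail, in the middle of the empty place between the mounted contactor and the terminal blocks, upright and square with the rail like the mounted contactor, so that I can lay the wires under it. Finish while still holding it there, still, touching nothing but the gripper; leave the other things on the bench where they are.

Things in the scene. Friction and masses are not known exactly. Their poses are not given: they have to be found in the camera images.
- loose_contactor: Loose contactor (stepped block), upright on the bench right of the panel, 0.15 to 0.29 kg. Origin at the centre of its underside, z up. Lower part 50 (x) x 44 (y) x 30 mm high; narrower upper part 34 (x) x 44 (y) from 30 to 54 mm (57 with trim): grip it there along x, fingertips just above the 30 mm step. In place, its y axis lies along the rail, either way round.
- rail_panel: Fixed panel flat on the bench, 4 mm plate, x -95 to 45, y -150 to 85 mm; origin on its underside, z up. A 35 mm wide rail runs along its y axis at x = 0, y -110 to 82, top 12 mm above the origin. Grey slotted wiring ducts, tops 54 mm above the origin: one along the edge nearest the robot (x -95 to -65), one across the right end (y -150 to -120).
- mounted_contactor: A contactor of the same kind and size, fixed on the rail at the right of the empty place. Origin at the centre of its underside, on the rail top (12 mm above the bench); its y axis runs along the rail to the empty place, its top is 57 mm above the origin.
- mounted_terminals: Group of clipped rail terminals, 31 mm along the rail, 48 mm across and 40 mm high, fixed on the rail at the left of the empty place. Origin at the centre of its underside; its x axis runs along the rail.
- gap_centre (a point): Middle of the empty place, on the rail's top: 65 mm along the rail (+y) from the mounted contactor's origin. The empty place is 86 mm long, so 21 mm stay free on each side of the contactor. Axes as the mounted contactor's.
- cabinet_corner (a point): Obstacle: foot of the nearest upright corner of the tall control cabinet behind the bench top, 620 mm high; its shell goes back from here at 45 degrees to both sides (+x+y and +x-y), with knobs up to 60 mm out of the +x+y side above 200 mm. A 100 mm high plinth stands 40 mm out in front of it. Keep hand and arm clear of it.
- hex_bolt: Bystander: steel bolt standing on its head, 42 mm high; origin under its centre.
- tape_roll: Bystander: flat roll of tape, 62 mm across, 19 mm high; origin under its centre.
- steel_sleeve: Bystander: upright steel sleeve, 25 mm across, 78 mm high; origin under its centre.
- screwdriver_blue: Bystander: small screwdriver, 90 mm long, lying.

How it is judged (in metres and radians):
On the way:
1. the contactor is lifted above the ducts' tops (height (world z) of loose_contactor above 0.056 m), for 0.05 s.
At the end, for the whole second after the job is handed in: Held in the fingers and still (under 0.02 m/s), touching neither panel nor neighbours: underside 5 to 28 mm above the rail top, centre within 10 mm of the middle of the empty place from above, y axis within 8 degrees of the rail, upright within 8 degrees (horizontal distance between loose_contactor and gap_centre below 0.01 m and z of loose_contactor in the frame of gap_centre between 0.005 and 0.028 m and angle between the y axis of loose_contactor and the y axis of rail_panel, either way round below 0.14 rad and angle between loose_contactor's own z axis and vertical below 0.14 rad and linear speed of loose_contactor below 0.02 m/s and contact force between loose_contactor and the fingers above 1 N and contact force between loose_contactor and rail_panel below 0.05 N and contact force between loose_contactor and mounted_contactor below 0.05 N and contact force between loose_contactor and mounted_terminals below 0.05 N); the arm keeps its last pose, push and grip.
It fails at once if the contactor or the arm bumps the panel, its ducts or the mounted parts (over 2 N) (contact force between any of loose_contactor, the arm, the fingers and rail_panel above 2 N or contact force between any of loose_contactor, the arm, the fingers and mounted_contactor above 2 N or contact force between any of loose_contactor, the arm, the fingers and mounted_terminals above 2 N).
It fails at once if a bystander is moved more than 2 cm (distance of any of hex_bolt, tape_roll, steel_sleeve, screwdriver_blue from where it was at the start of the episode above 0.02 m).
It also fails if it takes over 42 s, if anything falls off the work surface, if the arm or the gripper's body presses on something with over 40 N, if the wrist force passes 120 N, or if a joint passes its speed limit or range.

### The arm

A 6-joint arm with a two-finger parallel gripper is mounted at the origin on a cart in front of the work surface, level with it; the furniture and walls round the work are solid. World frame = base frame: x ahead of the robot, y to its left, z up, the work surface at z = 0. Lengths are in m, angles in degrees, forces in N, time in s.
With the tool pointing down it reaches from about 0.325 to 0.85 m from the base axis. Payload 4.4 kg.
Tool frame: the origin (TCP) lies midway between the tips of the shut fingers; the grasp point (between the pads) lies r.tcp_to_grasp behind it (r.tcp_to_grasp is the distance from the TCP to the grasp point, in m); z points along the fingers, y is the line along which they close (so a half turn about z gives the same grasp; the last joint's range is limited). The gripper opens to 94 mm and grips with 3 to 60 N. Pads are 16 mm wide; open, the fingers measure 119 mm over their backs; the gripper's body (75 mm by 177 mm) begins 78 mm behind the grasp point.
Start: joints at [-80.071, 11.837, 88.321, -0, 79.842, -8.623], TCP at [0.183, -0.545, 0.205] pointing down, gripper open.
Joint ranges: [-156.59, 156.59], [-49.26, 127.26], [12.9, 141.05], [-63.56, 243.56], [4.71, 150.69], [-161.64, 161.64]. Speed limits (degrees/s): [159.86, 159.86, 180, 180, 180, 180].

### API

Orientations are given as a 3x3 rotation matrix whose columns are the frame's x, y, z axes.
In Python, from station import r, cams, workorder gives the robot as it stands.
- The arm moves only by the tool move_arm, never from a script. Its argument "plan" is one flat list of numbers, 4 for each row, row after row: the shift along the tool's x, y, z in mm, then the turn about the tool's z in degrees. In form: [dx, dy, dz, turn, dx, dy, dz, turn, ...]. A call has exactly 5 rows; each row is the pose to reach, as a shift and turn from the pose commanded when the call began, along the tool's axes at that moment; what a row does not reach only later rows make up. A row lasts 1/10 s, in which the tool goes at most 50 mm and 8.59 degrees, less where a joint would pass 70% of its speed; a pose out of reach is approached as far as the arm can. A call with a gripper value outside its range is refused whole. "claw" is the gripper command: -1 is fully open, 1 is shut, values between are in proportion, set as the call begins (left out, the last holds). The fingers move at their own pace and stop on an object; "force" is the grip in N (left out, the last holds). Time passes only in rows, so rows that repeat a pose let the fingers close, or fill a call up. It gives the time, the measured TCP pose, the force, the opening and the grip force at its end, in the units of the state.
- r.state(): the state, without advancing time (a new reading comes with each control period).
- cams.snapshot(name): name is "side" or "top"; returns a dict with "frame" (480x640x3 uint8, red, green, blue), "range_z" (480x640 float32, m along the optical axis (not along the pixel's ray), 0 where there is no reading), "camera_matrix" (3x3 intrinsics, pixels), "dist" ([k1, k2, p1, p2, k3] as OpenCV has them; the pictures are not rectified), "xyz" and "rotation" of the camera in the world. Camera axes: x right, y up, looking along -z (the intrinsics and any distortion apply to the point x, -y, -z); pixel columns grow to the right and rows downward; lengths in m; the calibration is good to about 2 mm. A picture is of the moment at which its call begins.
- workorder.job_done(): hands the job in; it is judged then, once.
The state is a dict: "time_s": time; "joint_positions": joint angles; "joint_vel": joint speeds; "effort": joint torques, N m; "position": TCP position; "eef_rot": TCP orientation; "contact_force": force on the tool from outside, world axes, zero at the start; "moment": the same for the moment, N m; "gripper_width": finger opening in m; "finger_force": force on a finger pad.
Only numpy, scipy, OpenCV 4.12 (cv2) and the standard library are available. Lean on these libraries where they do the work, as an engineer would, in place of code of your own. Each camera call takes 0.05 s, during which the arm holds its last target. There are 200 camera calls.

## Working session

There is one attempt and no reset: what is moved stays moved. The work goes in short steps, Python scripts to look and compute and a tool call to move; the robot and the scene stay as the last step left them, time stands still between calls to the robot, and variables do not carry over. Pictures are saved under pics/ and viewed, at most 10 in all, crops included, and the job is handed in when it is done.

Besides the shell and the picture viewer there is one more tool, called after "Request:" in YAML: its name, and indented under it one key for each argument. move_arm: Moves the arm, as the interface text tells. Its arguments: {"type":"object","properties":{"plan":{"type":"array"},"claw":{"type":"number"},"force":{"type":"number"}},"required":["plan"]}

```bash
ls; mkdir -p pics; python3 - <<'E'
from station import r,cams
import cv2,numpy as np
for n in("side","top"):
    s=cams.snapshot(n); cv2.imwrite(f"pics/{n}0.png",s["frame"][:,:,::-1]); np.savez(f"{n}0.npz",**s)
    print(n,s["camera_matrix"],s["dist"],s["xyz"],s["rotation"],(s["range_z"]>0).mean())
st=r.state();print(st,r.tcp_to_grasp)
E
```

```text
pics
side [[551.2353608    0.         324.11801646]
 [  0.         551.2353608  239.43576991]
 [  0.           0.           1.        ]] [-0.06234596  0.          0.          0.          0.        ] [-0.44510106  0.4472521   0.58254814] [[-3.63013842e-01  3.97125815e-01 -8.42918761e-01]
 [-9.31783466e-01 -1.55418452e-01  3.28062002e-01]
 [-7.23239356e-04  9.04508812e-01  4.26454318e-01]] 0.944580078125
top [[467.60270703   0.         325.89231572]
 [  0.         467.60270703 236.94160496]
 [  0.           0.           1.        ]] [-0.07597976  0.          0.          0.          0.        ] [0.34825776 0.05750735 0.92868275] [[ 0.01286027  0.98145705 -0.19125029]
 [-0.99984033  0.01024876 -0.01463787]
 [-0.01240637  0.191408    0.98143215]] 0.9961263020833333
{'time_s': 0.1, 'joint_positions': array([-8.00727563e+01,  1.18798029e+01,  8.83964781e+01,  2.91137310e-04,
        7.98417700e+01, -8.62404308e+00]), 'joint_vel': array([-0.07219279, -0.01400619, -0.13080588, -0.00798761, -0.08570761,
       -0.02916483]), 'effort': array([-1.05381253e-04, -3.71863139e+01, -2.82294452e+01,  6.99480786e-02,
        3.11083545e-02, -5.73907096e-05]), 'position': array([ 0.18279155, -0.54439881,  0.20440373]), 'eef_rot': array([[ 9.48039590e-01,  3.18152185e-01, -3.50277229e-04],
       [ 3.18152223e-01, -9.48037468e-01,  2.03039114e-03],
       [ 3.13897441e-04, -2.03633266e-03, -9.99997877e-01]]), 'contact_force': array([-0.19009329, -0.29222807,  0.24047101]), 'moment': array([-0.08044465, -0.00533264,  0.05564133]), 'finger_force': 0.0, 'gripper_width': 0.09391888020477927} 0.0188
```

View pics/top0.png

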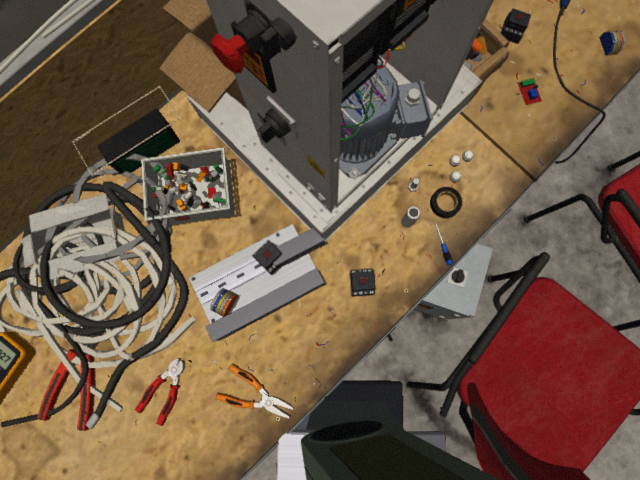

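View pics/side0.png

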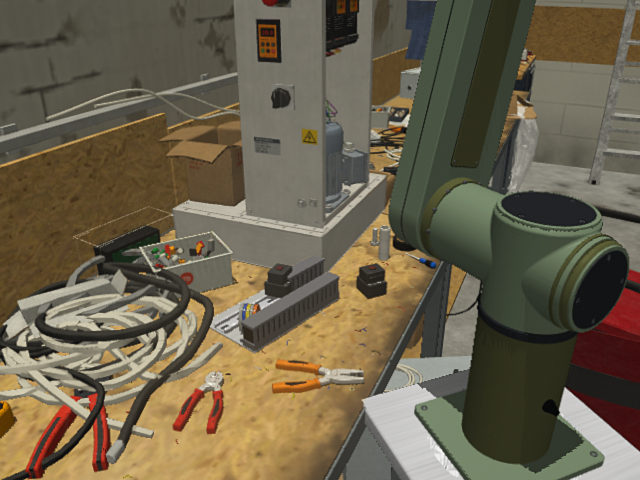

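The top view shows the loose contactor at about (362,282), the mounted one at (267,255), the terminals at (225,300), and the panel running diagonally from (205,330) to (310,240). The cabinet corner is near (335,205). The side view shows the mounted contactor at (280,280), the loose one at (372,280), and the near duct from (250,330) to (335,285).

```bash
cat > h.py <<'E'
import numpy as np,cv2
def load(n): 
    d=np.load(n,allow_pickle=True); return {k:d[k] for k in d.files}
def rays(s,uv):
    p=cv2.undistortPoints(np.float64(uv).reshape(-1,1,2),s["camera_matrix"],s["dist"]).reshape(-1,2)
    return np.c_[p[:,0],-p[:,1],-np.ones(len(p))]@s["rotation"].T
def cloud(s):
    v,u=np.mgrid[:480,:640]; d=rays(s,np.c_[u.ravel(),v.ravel()])
    P=s["xyz"]+d*s["range_z"].reshape(-1,1); P[s["range_z"].ravel()<=0]=np.nan
    return P.reshape(480,640,3)
def onplane(s,uv,z):
    d=rays(s,uv); return s["xyz"]+d*((z-s["xyz"][2])/d[:,2])[:,None]
E
python3 - <<'E'
from h import *
s=load("top0.npz");P=cloud(s)
np.set_printoptions(precision=4,suppress=True)
for n,uv in dict(loose=(362,275),mounted=(267,252),term=(225,298),bench=(340,320),panelL=(205,285),duct=(260,305),corner=(328,232),sleeve=(411,213),bolt=(413,184),tape=(432,203)).items(): print(n,P[uv[1],uv[0]])
Z=P[...,2]
hm=np.clip(Z*1000*255/80,0,255); hm=np.nan_to_num(hm).astype(np.uint8)
y0,y1,x0,x1=215,350,180,390
a=cv2.resize(s["frame"][y0:y1,x0:x1,::-1],None,fx=3.8,fy=3.8,interpolation=cv2.INTER_CUBIC)
b=cv2.applyColorMap(hm,cv2.COLORMAP_JET)[y0:y1,x0:x1]; b=cv2.resize(b,None,fx=2,fy=2)[:,:]
cv2.imwrite("pics/c1.png",a); cv2.imwrite("pics/c2.png",b)
E
```

```text
loose [0.4463 0.0021 0.0576]
mounted [0.4855 0.1795 0.0718]
term [0.4004 0.2586 0.0514]
bench [0.3637 0.0416 0.0008]
panelL [0.4275 0.3083 0.0138]
duct [0.3881 0.191  0.0582]
corner [0.5287 0.0667 0.0522]
sleeve [ 0.5698 -0.0944  0.0445]
bolt [ 0.6313 -0.1012  0.0364]
tape [ 0.5971 -0.1415  0.0201]
```

View pics/c1.png

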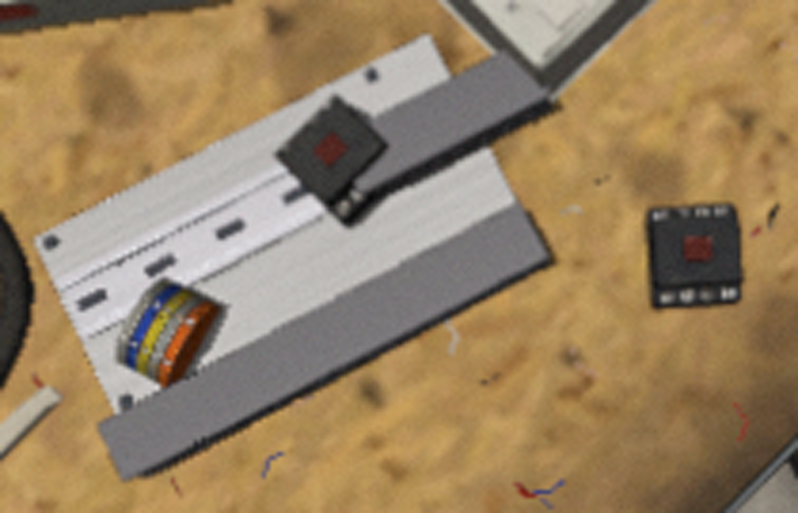

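The crop shows the panel's edges and rail slots at about 26°, but the mounted contactor (330,150) and the terminals (170,330) turned differently. The second duct, from (350,200) to (550,90), is not across the end. I'll check this against the heights.

```bash
python3 - <<'E'
from h import *
np.set_printoptions(precision=4,suppress=True)
S={n:load(n+"0.npz") for n in("top","side")}
# orthographic world maps (x up, y left): colour + height, 1 mm/px
out=[]
for n,s in S.items():
    P=cloud(s); X0,X1,Y0,Y1=.28,.60,-.06,.34
    img=np.zeros((320,400,3),np.uint8); hm=np.full((320,400),-1.)
    Q=P.reshape(-1,3); C=s["frame"].reshape(-1,3)[:,::-1]
    o=np.argsort(np.nan_to_num(Q[:,2],nan=-9)); 
    for i in o:
        x,y,z=Q[i]
        if X0<x<X1 and Y0<y<Y1 and -.01<z<.2:
            a,b=int((X1-x)*1000),int((Y1-y)*1000); img[max(a-1,0):a+2,max(b-1,0):b+2]=C[i]; hm[max(a-1,0):a+2,max(b-1,0):b+2]=z
    out.append(np.vstack([img,cv2.applyColorMap(np.clip(hm*255/.08,0,255).astype(np.uint8),cv2.COLORMAP_JET)])[:, :])
o=np.hstack(out); cv2.imwrite("pics/o1.png",cv2.resize(o,None,fx=.93,fy=.93)); print(o.shape)
E
```

```text
(640, 800, 3)
```

View pics/o1.png

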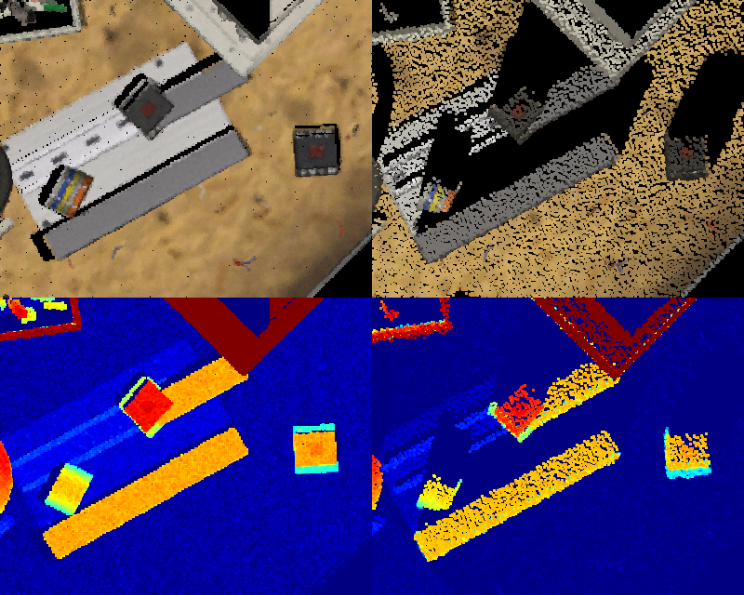

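Both views agree, so I'll measure each part by height layer.

```bash
cat >> h.py <<'E'
def layer(P,z0,z1,box,seeds=None,minpts=15):
    """connected height-layers -> (centre x,y, sizes, angle of long side, z, n) from minAreaRect"""
    m=(P[...,2]>z0)&(P[...,2]<z1)&(P[...,0]>box[0])&(P[...,0]<box[1])&(P[...,1]>box[2])&(P[...,1]<box[3])
    m=cv2.morphologyEx(m.astype(np.uint8),cv2.MORPH_OPEN,np.ones((2,2),np.uint8))
    n,l=cv2.connectedComponents(m); res=[]
    for i in range(1,n):
        Q=P[l==i]
        if len(Q)<minpts: continue
        c,wh,a=cv2.minAreaRect((Q[:,:2]*1000).astype(np.float32))
        if wh[0]<wh[1]: wh=wh[::-1];a-=90
        v,u=np.nonzero(l==i)
        res.append((np.round(c,1),np.round(wh,1),round(a%180,1),round(np.median(Q[:,2])*1000,1),len(Q),(int(u.mean()),int(v.mean()))))
    return res
E
python3 - <<'E'
from h import *
box=(.30,.58,-.06,.34)
for n in("top","side"):
    P=cloud(load(n+"0.npz"))
    for nm,a,b in(("term/40+12",.046,.0525),("duct",.049,.0615),("mounted top",.064,.076),("step30/42",.026,.045),("rail",.009,.015),("plate",.0025,.007)):
        for q in layer(P,a,b,box,minpts=40): print(n,nm,*q)
E
```

```text
top term/40+12 [404.2 259.2] [28.2 10.1] 59.3 49.5 60 (225, 296)
top term/40+12 [381.7 270.6] [28.6 11. ] 62.9 49.5 66 (218, 308)
top duct [502.1 125.6] [112.8  28.9] 118.7 nan 803 (298, 245)
top duct [387.5 185.1] [245.   31.1] 119.5 nan 2201 (264, 305)
top duct [438.7  -4.4] [48.5 31.4] 100.8 nan 416 (363, 281)
top duct [392.7 265.2] [28.7 27.5] 63.5 52.7 225 (222, 302)
top duct [385.2 339.3] [33.5 17.3] 160.7 54.5 71 (185, 305)
top mounted top [480.4 179.7] [40.6 31.5] 138.8 nan 389 (267, 254)
top mounted top [427.8 338.8] [48. 14.] 28.6 66.6 80 (184, 285)
top step30/42 [565.3 298.4] [82.   3.4] 100.0 26.9 106 (212, 215)
top step30/42 [454.1  -1.6] [47.6  8.7] 105.4 nan 64 (361, 270)
top step30/42 [408.4 252.6] [31.6 16.7] 34.7 37.4 82 (230, 294)
top step30/42 [416.3  -4. ] [47.5  8.6] 96.1 31.5 113 (363, 292)
top step30/42 [372.7 271.2] [42.3 20.9] 100.9 34.2 73 (221, 312)
top rail [353.7 332.5] [20.6  8.3] 161.2 9.9 40 (191, 322)
top plate [523.8 158.4] [37.2 11. ] 3.4 6.5 52 (282, 236)
top plate [526.  136.8] [25.4 22.5] 123.8 6.4 49 (291, 235)
top plate [523.1 179.5] [21.2 18.
[... 1915 characters left out ...]
2.4 nan 816 (290, 314)
side step30/42 [360.7 282.3] [43.1 17.3] 171.8 40.8 59 (243, 318)
side rail [563.  315.6] [44.8  6.6] 101.9 8.8 47 (206, 286)
side rail [441.4 239.7] [105.2  24.4] 152.3 10.1 58 (261, 300)
side rail [381.1 166.2] [149.9   5. ] 118.5 8.3 145 (302, 319)
side rail [418.7 290.7] [54.4 52.1] 140.2 nan 91 (227, 318)
side rail [394.1 301.1] [32.3 25.6] 173.2 10.3 48 (232, 327)
side rail [327.2 281.3] [30.3 14.6] 62.7 9.8 52 (252, 346)
side plate [465.  248.6] [121.8  39.6] 144.0 5.2 113 (255, 297)
side plate [436.2 300.7] [91.  49.8] 170.2 4.7 155 (227, 313)
side plate [415.8 293.1] [38. 17.] 167.6 6.2 45 (233, 321)
side plate [390.8 300.1] [91.9 35.9] 29.1 4.2 264 (230, 333)
```

The layers give the near duct and plate at a panel yaw of about 29°, but the mounted parts don't fit that. I'll look closer at both views before acting.

```bash
python3 - <<'E'
from h import *
a=load("top0.npz")["frame"][220:345,185:330,::-1]; b=load("side0.npz")["frame"][245:355,205:345,::-1]
f=lambda i:cv2.resize(i,(400,int(400*i.shape[0]/i.shape[1])),interpolation=cv2.INTER_LANCZOS4)
A=cv2.resize(b,(790,int(790*b.shape[0]/b.shape[1])),interpolation=cv2.INTER_LANCZOS4)[:600]
cv2.imwrite("pics/z1.png",A)
E
```

```text
(no output)
```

View pics/z1.png

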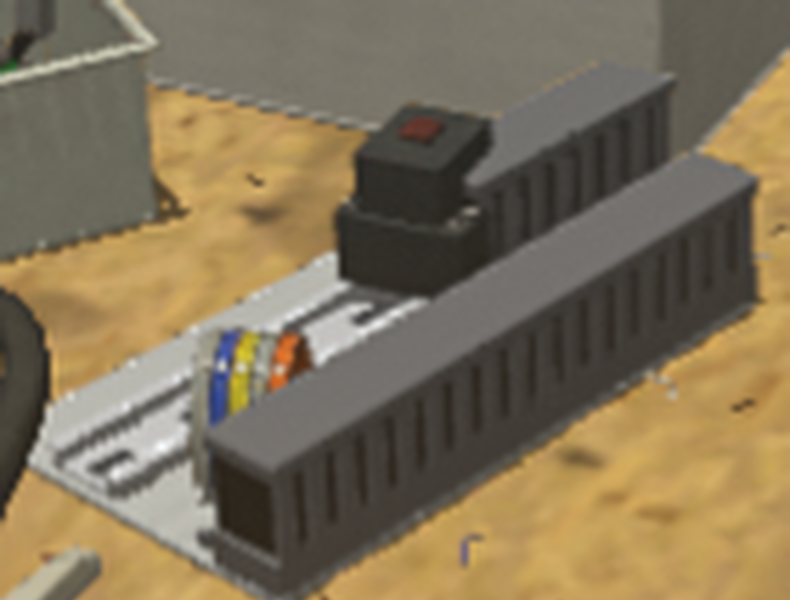

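The close-up confirms that the mounted contactor at (415,200) is turned relative to the rail, and the terminals at (250,370) sit askew and off the rail. The second duct, (480,180)–(670,80), lies along the rail. The scene therefore differs from the text, so I'll measure centres from the red labels and yaws from averaged depth.

```bash
python3 - <<'E'
from h import *
from station import cams
T=[cams.snapshot("top") for _ in range(8)]; s=T[0]
R=np.array([t["range_z"] for t in T]); s["range_z"]=np.nanmedian(np.where(R>0,R,np.nan),0); s["range_z"]=np.nan_to_num(s["range_z"])
np.savez("topavg.npz",**s); side=load("side0.npz"); P=cloud(s)
np.set_printoptions(precision=1,suppress=True)
def red(s,box,z):
    h=cv2.cvtColor(s["frame"],cv2.COLOR_RGB2HSV).astype(int); x0,y0,x1,y1=box
    m=((h[...,0]<12)|(h[...,0]>168))&(h[...,1]>110)&(h[...,2]>45); m[:y0]=0;m[y1:]=0;m[:,:x0]=0;m[:,x1:]=0
    v,u=np.nonzero(m); w=h[v,u,1]; c=np.average(np.c_[u,v],0,weights=w); return c,len(u),onplane(s,[c],z)[0]*1000
print("mounted red",red(s,(255,243,280,268),.069),red(side,(262,255,295,285),.069))
print("loose red",red(s,(350,270,374,292),.057),red(side,(355,260,390,285),.057))
for nm,z0,z1,b in(("mounted top",.06,.08,(.44,.52,.14,.22)),("mounted all",.036,.08,(.44,.52,.14,.23)),("loose top",.045,.07,(.40,.48,-.05,.05)),("loose all",.02,.07,(.39,.49,-.05,.05)),("term",.03,.06,(.36,.43,.235,.30)),("duct",.049,.061,(.3,.5,.05,.32)),("duct2",.049,.06,(.45,.58,.05,.17)),("rail",.0085,.016,(.37,.52,.16,.33))):
    for q in layer(P,z0,z1,b,minpts=60): print(nm,*q)
E
```

```text
mounted red (array([266.6, 253.9]), 39, array([482.3, 180.6,  69. ])) (array([279.1, 267.4]), 19, array([481.8, 182. ,  69. ]))
loose red (array([363.1, 280.1]), 44, array([436.8,   0. ,  57. ])) (array([374.6, 266.2]), 27, array([437.9,  -6.2,  57. ]))
mounted top [481.  179.3] [41.1 33.1] 136.9 68.2 401 (267, 254)
mounted all [487.9 166.7] [70.8 51.5] 133.7 66.6 763 (272, 255)
loose top [437.1  -3.7] [49.  37.3] 97.6 56.3 431 (363, 281)
loose all [437.6  -2.8] [51.4 49.8] 4.0 55.8 636 (363, 282)
term [385.1 254.4] [61.6 51.5] 61.5 51.1 556 (224, 305)
duct [492.8 142.2] [74.7 29. ] 118.9 55.7 330 (288, 254)
duct [386.7 186.4] [248.2  31.5] 119.5 55.7 2205 (264, 305)
duct [392.6 265.4] [30.2 28.4] 152.8 52.8 248 (221, 302)
duct2 [502.3 125.1] [112.   29.2] 118.9 55.9 805 (298, 245)
rail [447.3 268.3] [133.    7.8] 118.5 12.1 249 (225, 275)
rail [438.9 226.1] [81.8  6.3] 119.2 12.9 138 (246, 280)
```

```bash
cat >> h.py <<'E'
def go(tx,ty,tz,yaw):
    """shift (tool mm) and turn to bring TCP to tx,ty,tz [mm], tool y axis at world angle yaw"""
    from station import r
    st=r.state();R=st["eef_rot"];d=R.T@(np.array([tx,ty,tz])-st["position"]*1000)
    cur=np.degrees(np.arctan2(R[1,1],R[0,1])); t=-((yaw-cur+90)%180-90)
    print("t",round(st["time_s"],2),"pos",np.round(st["position"]*1000,1),"yaw",round(cur,1),"| shift",np.round(d,1),"turn",round(t,1),"| F",np.round(st["contact_force"],1),"w",round(st["gripper_width"]*1000,1),"fz",round(float(st["finger_force"]),1),"j",np.round(st["joint_positions"],0))
E
python3 - <<'E'
from h import *
s=load("topavg.npz");P=cloud(s)
def fit(P,c,r,z0,z1,z2,guess):
    # yaw & x-edges of the upper part: points above the step near centre
    d=(P[...,:2]-np.array(c)/1000); m=(np.hypot(d[...,0],d[...,1])<r)
    hi=m&(P[...,2]>z1)&(P[...,2]<z2)
    q=P[hi]*1000; res=[]
    for a in np.arange(guess-15,guess+15,.5):
        t=np.radians(a); u=(q[:,0]*np.cos(t)+q[:,1]*np.sin(t)); w=-q[:,0]*np.sin(t)+q[:,1]*np.cos(t)
        res.append((np.ptp(u)*np.ptp(w) if 0 else np.subtract(*np.percentile(u,[98,2]))+np.subtract(*np.percentile(w,[98,2])),a,(np.percentile(u,98)+np.percentile(u,2))/2,(np.percentile(w,98)+np.percentile(w,2))/2,np.subtract(*np.percentile(u,[98,2])),np.subtract(*np.percentile(w,[98,2]))))
    b=min(res); best=[x[1] for x in sorted(res)[:5]]; t=np.radians(b[1])
    print("yaw",b[1],best,"c",b[2]*np.cos(t)-b[3]*np.sin(t),b[2]*np.sin(t)+b[3]*np.cos(t),"size",b[4:],q[:,2].mean())
fit(P,(437,-3),.034,0,.046,.062,5); fit(P,(481.5,180),.030,0,.060,.078,47); fit(P,(392,265),.034,0,.035,.062,62)
# outline of loose body by darkness
g=s["frame"].max(2)[262:300,340:385]; m=(g<75).astype(np.uint8); m=cv2.morphologyEx(m,cv2.MORPH_CLOSE,np.ones((3,3)))
c=max(cv2.findContours(m,0,2)[0],key=cv2.contourArea)[:,0]+[340,262]
w=onplane(s,c,.030)[:,:2]*1000; print("outline",cv2.minAreaRect(w.astype(np.float32)))
# clearance loose(target) vs terminals / mounted
def poly(c,h,a):
    t=np.radians(a);R=np.array([[np.cos(t),-np.sin(t)],[np.sin(t),np.cos(t)]]);k=np.array([[1,1],[1,-1],[-1,-1],[-1,1]])*h;return np.array(c)+k@R.T
def dist(A,B):
    f=lambda A,B:min(-cv2.pointPolygonTest(B.astype(np.float32).reshape(-1,1,2),(float(p[0]),float(p[1])),True) for p in A)
    return min(f(A,B),f(B,A))
for a in(29,32,35):
    L=poly((434,225),(25,22),a); print(a,"term",dist(L,poly((392.6,265.4),(15.5,24),62)),"mnt",dist(L,poly((481.5,180.3),(25,22),47)))
go(437,-3.5,120,5)
E
```

```text
yaw 5.0 [np.float64(5.0), np.float64(4.5), np.float64(3.5), np.float64(3.0), np.float64(4.0)] c 436.9965114178163 0.8960376079786343 size (np.float64(32.84296595647152), np.float64(41.224207716365036)) 56.40336471616018
yaw 50.0 [np.float64(50.0), np.float64(49.5), np.float64(50.5), np.float64(49.0), np.float64(43.5)] c 482.5924117479844 180.32650664253802 size (np.float64(32.70565985329523), np.float64(39.24884683986505)) 68.3695664834977
yaw 54.0 [np.float64(54.0), np.float64(55.0), np.float64(54.5), np.float64(53.5), np.float64(57.5)] c 387.6305492636642 259.4499669936669 size (np.float64(49.428645546166024), np.float64(45.37680907875452)) 49.55258900053357
outline ((435.5290222167969, -0.6282329559326172), (49.819210052490234, 46.18385314941406), 4.014566421508789)
29 term 4.8357380154725265 mnt 14.575952319158686
32 term 5.665179524369844 mnt 15.503780617817872
35 term 6.418793135404514 mnt 16.507599704299444
t 0.5 pos [ 182.9 -545.1  205.4] yaw -71.4 | shift [ 413.2 -432.6   85.5] turn -76.4 | F [-0.5 -0.7  0.6] w 93.9 fz 0.0 j [-80.  12.  88.   0.  80.  -9.]
```

The loose contactor is at about (437, 0) with yaw 4°. Its size comes out as 50x46 for the outline and 33x41 for the top, which fits. The target is about (437, 224) with the rail at 119°. Moving over to it now.

Request:
move_arm:
  plan: [28, -29, 0, -5, 55, -58, 0, -10, 83, -87, 0, -15, 110, -116, 0, -20, 138, -145, 0, -25]
  claw: -1

```text
time_s: 1.0
position: [0.268, -0.3624, 0.2056]
eef_rot: [[0.723, 0.691, 0.0], [0.691, -0.723, -0.0], [0.0, 0.0, -1.0]]
contact_force: [0.3, 0.1, 0.6]
gripper_width: 0.0939
finger_force: 0.0
```

```bash
python3 -c "
from h import *
go(437,0,195,4)"
```

```text
t 1.0 pos [ 268.  -362.4  205.6] yaw -46.3 | shift [ 372.6 -145.1   10.5] turn -50.3 | F [0.3 0.1 0.6] w 93.9 fz 0.0 j [-65.  -4. 105.   0.  79. -18.]
```

Request:
move_arm:
  plan: [37, -14, 0, -5, 74, -29, 0, -10, 112, -43, 0, -15, 149, -58, 0, -20, 186, -72, 0, -25]

```text
time_s: 1.5
position: [0.3533, -0.182, 0.2058]
eef_rot: [[0.363, 0.932, 0.001], [0.932, -0.363, -0.001], [-0.0, 0.001, -1.0]]
contact_force: [0.1, 0.3, -0.3]
gripper_width: 0.0943
finger_force: 0.0
```

```bash
python3 -c "
from h import *
go(437,0,120,4)"
```

```text
t 1.5 pos [ 353.3 -182.   205.8] yaw -21.3 | shift [199.9  11.9  85.8] turn -25.3 | F [ 0.1  0.3 -0.3] w 94.3 fz 0.0 j [-40. -11. 111.   0.  80. -19.]
```

Request:
move_arm:
  plan: [45, 3, 5, -6, 90, 6, 20, -12, 135, 9, 40, -18, 175, 11, 60, -24, 200, 12, 85, -25.5]

```text
time_s: 2.0
position: [0.4389, 0.0007, 0.1208]
eef_rot: [[-0.076, 0.997, 0.003], [0.997, 0.076, -0.0], [-0.0, 0.003, -1.0]]
contact_force: [-0.6, -1.0, 0.3]
gripper_width: 0.0936
finger_force: 0.0
```

```bash
python3 - <<'E'
from h import *
from station import cams
go(437,0,34,4)
s=cams.snapshot("side"); t=cams.snapshot("top")
a=cv2.resize(s["frame"][190:330,300:450,::-1],(400,373)); b=cv2.resize(t["frame"][200:340,290:440,::-1],(400,373))
cv2.imwrite("pics/g1.png",np.hstack([a,b]))
E
```

```text
t 2.0 pos [438.9   0.7 120.8] yaw 4.3 | shift [-0.5 -2.2 86.8] turn 0.3 | F [-0.6 -1.   0.3] w 93.6 fz 0.0 j [-11.   0. 112.   0.  68. -16.]
```

View pics/g1.png

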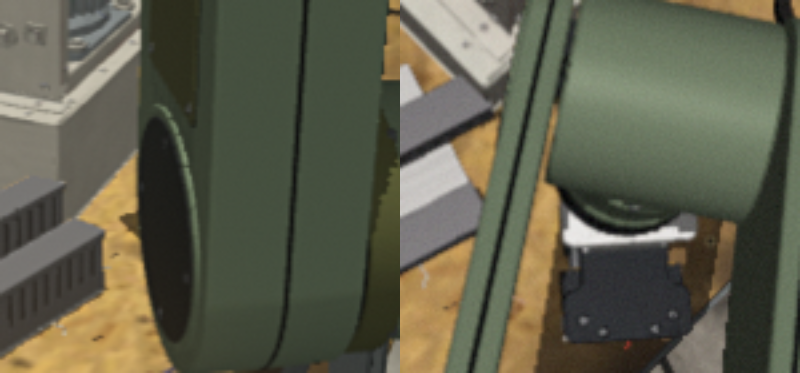

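The arm hides the contactor in both views (the gripper is at (625,290) in the right half). I'll descend on the measured pose, watching the force.

Request:
move_arm:
  plan: [0, -2, 15, 0, 0, -2, 30, 0, 0, -2, 45, 0, 0, -2, 60, 0, 0, -2, 70, 0]

```text
time_s: 2.6
position: [0.4352, -0.0029, 0.0506]
eef_rot: [[-0.069, 0.998, 0.0], [0.998, 0.069, -0.001], [-0.001, 0.0, -1.0]]
contact_force: [0.1, 0.1, -0.6]
gripper_width: 0.0941
finger_force: 0.0
```

Request:
move_arm:
  plan: [0, 0, 5, 0, 0, 0, 10, 0, 0, 0, 15, 0, 0, 0, 17, 0, 0, 0, 17, 0]

```text
time_s: 3.1
position: [0.4351, -0.0018, 0.0334]
eef_rot: [[-0.071, 0.997, -0.0], [0.997, 0.071, 0.0], [0.0, -0.0, -1.0]]
contact_force: [-0.2, 0.4, -0.1]
gripper_width: 0.0935
finger_force: 0.0
```

```bash
python3 -c "
from h import *
go(437,0,34,4)"
```

```text
t 3.1 pos [435.1  -1.8  33.4] yaw 4.1 | shift [ 1.6  2.  -0.6] turn 0.1 | F [-0.2  0.4 -0.1] w 93.5 fz 0.0 j [-12.   8. 116.  -0.  56. -16.]
```

Now I'll close the gripper with a small centring shift.

Request:
move_arm:
  plan: [1.5, 2, 0, 0, 1.5, 2, 0, 0, 1.5, 2, 0, 0, 1.5, 2, 0, 0, 1.5, 2, 0, 0]
  claw: 0.15
  force: 25

```text
time_s: 3.6
position: [0.4371, -0.0001, 0.0335]
eef_rot: [[-0.071, 0.997, 0.0], [0.997, 0.071, -0.0], [-0.0, 0.0, -1.0]]
contact_force: [-0.4, 0.4, -0.7]
gripper_width: 0.0575
finger_force: 0.0
```

Request:
move_arm:
  plan: [0, 0, 0, 0, 0, 0, 0, 0, 0, 0, 0, 0, 0, 0, 0, 0, 0, 0, 0, 0]
  claw: 1
  force: 25

```text
time_s: 4.1
position: [0.4366, -0.0001, 0.0334]
eef_rot: [[-0.071, 0.997, -0.001], [0.997, 0.071, 0.0], [0.0, -0.001, -1.0]]
contact_force: [-1.1, -0.3, 0.5]
gripper_width: 0.0334
finger_force: 25.0
```

```bash
python3 -c "
from h import *
go(437,0,34,4)"
```

```text
t 4.1 pos [ 4.366e+02 -1.000e-01  3.340e+01] yaw 4.1 | shift [ 0.1  0.4 -0.6] turn 0.1 | F [-1.1 -0.3  0.5] w 33.4 fz 25.0 j [-11.   8. 116.  -0.  56. -15.]
```

The opening of 33.4 mm matches the 34 mm upper part, and the grip force is 25 N. Lifting.

Request:
move_arm:
  plan: [0, 0, -15, 0, 0, 0, -40, 0, 0, 0, -65, 0, 0, 0, -90, 0, 0, 0, -105, 0]

```text
time_s: 4.6
position: [0.438, -0.0003, 0.1402]
eef_rot: [[-0.071, 0.997, 0.003], [0.998, 0.071, -0.0], [-0.001, 0.003, -1.0]]
contact_force: [-0.3, 0.7, -1.2]
gripper_width: 0.0338
finger_force: 25.0
```

```bash
python3 - <<'E'
from h import *
go(395,110,150,18)
s=load("topavg.npz");P=cloud(s)
for b in((.49,.60,.0,.16),):
    q=P[(P[...,0]>b[0])&(P[...,0]<b[1])&(P[...,1]>b[2])&(P[...,1]<b[3])&(P[...,2]>.085)&(P[...,2]<.115)]*1000
    print("plinth nearest",q[q[:,0].argmin()])
E
```

```text
t 4.6 pos [ 4.380e+02 -3.000e-01  1.402e+02] yaw 4.1 | shift [113.  -35.1 -10. ] turn -13.9 | F [-0.3  0.7 -1.2] w 33.8 fz 25.0 j [-11.  -1. 111.   0.  70. -15.]
plinth nearest [517.43468384  77.24868772  88.33903256]
```

Request:
move_arm:
  plan: [16, -12, -4, -2, 40, -25, -10, -5, 65, -34, -10, -8, 90, -35, -10, -11, 113, -35, -10, -14]

```text
time_s: 5.1
position: [0.3934, 0.1111, 0.1482]
eef_rot: [[-0.312, 0.95, 0.0], [0.95, 0.312, 0.0], [0.0, 0.0, -1.0]]
contact_force: [-0.1, 0.0, -0.7]
gripper_width: 0.0337
finger_force: 25.0
```

```bash
python3 -c "
from h import *
go(437,224,150,32)"
```

```text
t 5.1 pos [393.4 111.1 148.2] yaw 18.2 | shift [93.7 76.6 -1.8] turn -13.8 | F [-0.1  0.  -0.7] w 33.7 fz 25.0 j [  4.  -6. 114.   0.  72. -15.]
```

Request:
move_arm:
  plan: [19, 15, 0, -3, 38, 31, 0, -6, 56, 46, 0, -9, 75, 61, 0, -12, 93, 76, 0, -14]

```text
time_s: 5.6
position: [0.4375, 0.2231, 0.1479]
eef_rot: [[-0.532, 0.847, -0.001], [0.847, 0.532, -0.0], [0.0, -0.0, -1.0]]
contact_force: [-0.8, -0.3, -0.4]
gripper_width: 0.034
finger_force: 25.0
```

```bash
python3 - <<'E'
from h import *
from station import cams
go(437,224,63,32)
s=cams.snapshot("side"); t=cams.snapshot("top"); np.savez("side1.npz",**s); np.savez("top1.npz",**t)
a=cv2.resize(s["frame"][190:360,190:370,::-1],(400,378)); b=cv2.resize(t["frame"][200:370,160:340,::-1],(400,378))
cv2.imwrite("pics/p1.png",np.hstack([a,b]))
E
```

```text
t 5.6 pos [437.5 223.1 147.9] yaw 32.2 | shift [ 1.   0.1 84.9] turn 0.2 | F [-0.8 -0.3 -0.4] w 34.0 fz 25.0 j [ 17.   5. 103.   0.  72. -15.]
```

View pics/p1.png

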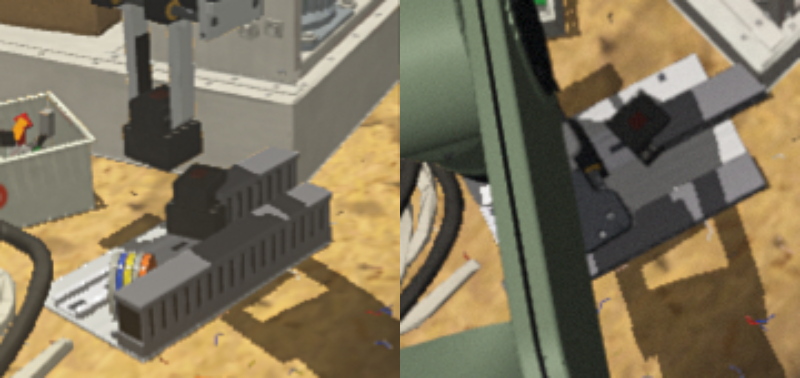

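The contactor hangs upright over the gap: at (162,140) in the left half, clear of the mounted one at (195,200) and the terminals at (130,270). I'll measure its position in the grip from the side view's faces.

```bash
cat > held.py <<'E'
from h import *
def held(s,tcp,yaw):
    P=cloud(s)*1000; base=tcp[2]-33.4; t=np.radians(yaw)
    d=P-np.array(tcp); u=d[...,0]*np.cos(t)+d[...,1]*np.sin(t); w=-d[...,0]*np.sin(t)+d[...,1]*np.cos(t); z=P[...,2]-base
    m=(abs(u)<40)&(abs(w)<40)&(z>4)&(z<26)&(s["frame"].max(2)<110)
    f=m&(u<-15)&(w<18)&(w>-25); g=m&(w>12)&(u>-20)
    for n,k,a,b in(("-x face",f,w,u),("+y face",g,u,w)):
        A=a[k];B=b[k]; 
        if len(A)<20: print(n,len(A));continue
        c=np.polyfit(A,B,1); r=B-np.polyval(c,A);ok=abs(r)<3; c=np.polyfit(A[ok],B[ok],1)
        print(n,len(A),"median",np.median(B).round(1),"slope deg",np.degrees(np.arctan(c[0])).round(1),"range",np.percentile(A,[2,98]).round(1))
    q=(abs(u)<30)&(abs(w)<30)&(z>-15)&(z<15)&(s["frame"].max(2)<110); print("z low",np.percentile(z[q],[1,5,20]).round(1))
E
python3 - <<'E'
from held import *
held(load("side1.npz"),(437.5,223.1,147.9),32.2)
E
```

```text
-x face 149 median -24.2 slope deg -0.6 range [-19.2  17.2]
+y face 185 median 22.7 slope deg -0.5 range [-18.7  23.8]
z low [1.4 2.9 4.9]
```

Request:
move_arm:
  plan: [0, 0, 10, 0, 0, 0, 20, 0, 0, 0, 30, 0, 0, 0, 37, 0, 0, 0, 40, 0]

```text
time_s: 6.2
position: [0.4365, 0.2213, 0.107]
eef_rot: [[-0.53, 0.848, -0.002], [0.848, 0.53, -0.001], [0.001, -0.002, -1.0]]
contact_force: [0.0, -0.3, -2.2]
gripper_width: 0.0337
finger_force: 25.0
```

The held contactor is centred within 1 mm and square in the grip. Next I'll refine the lateral position and come down to just above the terminals' height for a check.

```bash
python3 -c "
from h import *
go(436,223.5,90,31.5)"
```

```text
t 6.2 pos [436.5 221.3 107. ] yaw 32.0 | shift [ 2.1  0.8 17. ] turn 0.5 | F [ 0.  -0.3 -2.2] w 33.7 fz 25.0 j [ 17.   8. 106.  -0.  67. -15.]
```

Request:
move_arm:
  plan: [0, 0, 4, 0, 1, 0, 8, 0, 1, 0, 12, 0, 1, 0, 17, 0, 1, 0, 17, 0]

```text
time_s: 6.7
position: [0.4364, 0.2228, 0.0907]
eef_rot: [[-0.531, 0.847, -0.001], [0.848, 0.531, -0.0], [0.0, -0.001, -1.0]]
contact_force: [-0.2, 0.4, -0.7]
gripper_width: 0.0337
finger_force: 25.0
```

```bash
python3 - <<'E'
from held import *
from station import cams,r
go(436,223.5,63,31.5)
p=r.state()["position"]*1000
S=[cams.snapshot("side") for _ in range(6)]; s=S[0]; R=np.array([q["range_z"] for q in S]); s["range_z"]=np.nan_to_num(np.nanmedian(np.where(R>0,R,np.nan),0)); np.savez("side2.npz",**s)
held(s,p,32)
P=cloud(s)*1000
# mounted: faces -x and +y of lower part (z 16..38), axes yaw 47.5 about (482,180.7); terminals top points
for yaw in(47.5,):
    t=np.radians(yaw);d=P-np.array([482,180.7,12]);u=d[...,0]*np.cos(t)+d[...,1]*np.sin(t);w=-d[...,0]*np.sin(t)+d[...,1]*np.cos(t);z=d[...,2]
    dark=s["frame"].max(2)<110
    for n,k,a,b in(("mnt -x",dark&(z>3)&(z<27)&(u<-16)&(u>-34)&(abs(w)<20),w,u),("mnt +y",dark&(z>3)&(z<52)&(w>14)&(w<30)&(abs(u)<15),u,w)):
        if k.sum()>20:
            A,B=a[k],b[k];c=np.polyfit(A,B,1);print(n,k.sum(),np.median(B).round(1),np.degrees(np.arctan(c[0])).round(1))
q=P[(P[...,0]>360)&(P[...,0]<425)&(P[...,1]>235)&(P[...,1]<300)&(P[...,2]>20)&(P[...,2]<60)]
t=np.radians(62);d=q[:,:2]-[392.6,265.4];print("term u",np.percentile(d@[np.cos(t),np.sin(t)],[2,98]).round(1),"w",np.percentile(d@[-np.sin(t),np.cos(t)],[2,98]).round(1),len(q))
a=cv2.resize(s["frame"][225:345,210:330,::-1],(600,600),interpolation=cv2.INTER_CUBIC);cv2.imwrite("pics/p2.png",a)
E
```

```text
t 6.7 pos [436.4 222.8  90.7] yaw 32.1 | shift [ 0.8  0.1 27.7] turn 0.6 | F [-0.2  0.4 -0.7] w 33.7 fz 25.0 j [ 17.   9. 106.  -0.  65. -15.]
-x face 146 median -23.8 slope deg 0.0 range [-20.8  16.2]
+y face 177 median 22.6 slope deg 0.0 range [-19.1  23.2]
z low [-6.2  3.3  5.5]
mnt -x 90 -25.6 8.6
mnt +y 95 23.2 -0.9
term u [-36.4  15.5] w [-11.6  25.6] 330<stdin>:5: RuntimeWarning: All-NaN slice encountered
```

View pics/p2.png

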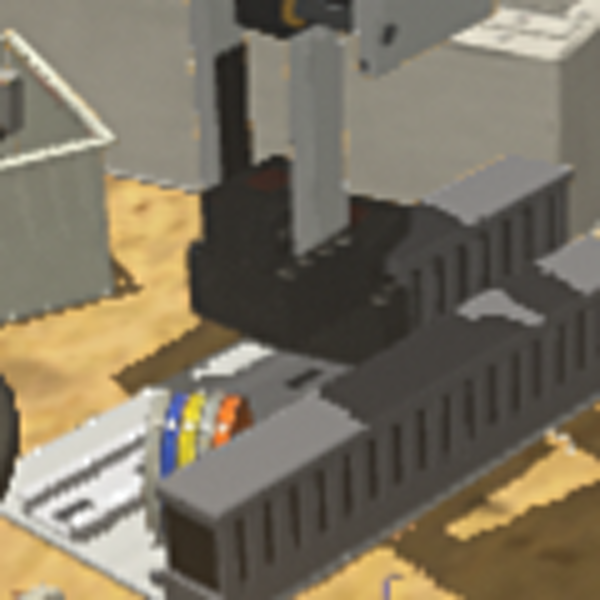

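The image shows the held contactor at (290,270) with the terminals at (200,430) clear to its left. The mounted contactor's pose is confirmed to about 1 mm, so I'll lower slowly.

Request:
move_arm:
  plan: [0.5, 0, 4, 0.5, 0.5, 0, 8, 0.5, 0.5, 0, 12, 0.5, 0.5, 0, 15, 0.5, 0.5, 0, 16, 0.5]

```text
time_s: 7.5
position: [0.4363, 0.2232, 0.0748]
eef_rot: [[-0.523, 0.852, -0.001], [0.852, 0.523, -0.0], [0.0, -0.001, -1.0]]
contact_force: [-0.2, 0.3, -1.6]
gripper_width: 0.0337
finger_force: 25.0
```

Request:
move_arm:
  plan: [0, 0, 3, 0, 0, 0, 6, 0, 0, 0, 9, 0, 0, 0, 11.5, 0, 0, 0, 12, 0]

```text
time_s: 8.0
position: [0.4364, 0.2232, 0.063]
eef_rot: [[-0.523, 0.852, -0.001], [0.852, 0.523, -0.0], [0.0, -0.001, -1.0]]
contact_force: [0.3, -0.5, -1.6]
gripper_width: 0.034
finger_force: 25.0
```

Request:
move_arm:
  plan: [0, 0, 0, 0, 0, 0, 0, 0, 0, 0, 0, 0, 0, 0, 0, 0, 0, 0, 0, 0]

```text
time_s: 8.5
position: [0.4368, 0.2234, 0.0635]
eef_rot: [[-0.523, 0.852, 0.0], [0.852, 0.523, 0.0], [-0.0, 0.0, -1.0]]
contact_force: [0.3, 0.2, -1.6]
gripper_width: 0.034
finger_force: 25.0
```

```bash
python3 - <<'E'
from held import *
from station import cams,r
go(436,223.5,62,31.5)
s=cams.snapshot("side"); held(s,r.state()["position"]*1000,31.5)
go(436,223.5,62,31.5)
a=cv2.resize(s["frame"][235:345,210:330,::-1],(600,550),interpolation=cv2.INTER_CUBIC);cv2.imwrite("pics/p3.png",a)
E
```

```text
t 8.5 pos [436.8 223.4  63.5] yaw 31.6 | shift [ 0.6 -0.6  1.5] turn 0.1 | F [ 0.3  0.2 -1.6] w 34.0 fz 25.0 j [ 17.  11. 107.   0.  61. -15.]
-x face 137 median -24.0 slope deg -0.2 range [-19.6  17.1]
+y face 173 median 22.7 slope deg -0.1 range [-19.1  24.1]
z low [1.4 2.8 6. ]
t 8.55 pos [436.8 223.4  63.5] yaw 31.6 | shift [ 0.5 -0.6  1.5] turn 0.1 | F [ 0.2  0.4 -1.3] w 34.3 fz 25.0 j [ 17.  11. 107.   0.  61. -15.]
```

View pics/p3.png

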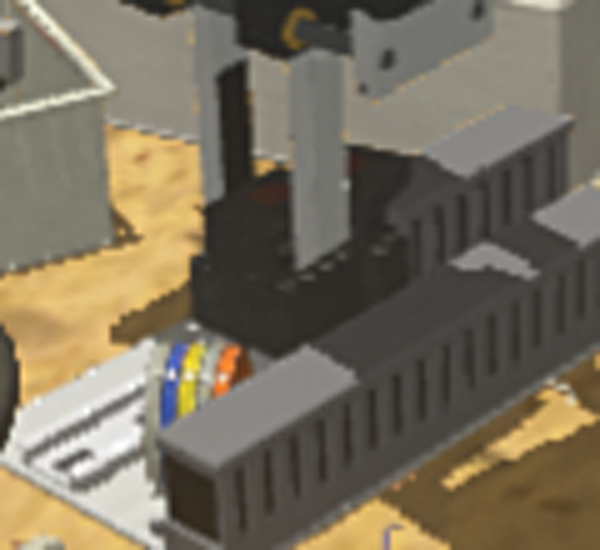

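The contactor hangs between the terminals (200,380) and the mounted contactor. It is still and square, about 18 mm above the rail, and no outside force shows beyond its weight. Handing in.

```bash
python3 -c "
from station import workorder
print(workorder.job_done())"
```

```text
the job is handed in; nothing more can be done
None
```

I handed the job in with the contactor held still, upright, about 18 mm above the rail and about 3 mm from the middle of the empty place. No contact showed and the verdict was not returned. The mounted contactor looked about 17° off the rail, the terminals askew and the second duct along the rail, so I took the middle from the mounted contactor's own axis and set the contactor within about 2.5° of the rail.

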